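# Lock the bayonet lid on the spice grinder

### The arm

A 6-joint arm with a two-finger parallel gripper is mounted at the origin on a cart in front of the work surface, level with it; the furniture and walls round the work are solid. World frame = base frame: x ahead of the robot, y to its left, z up, the work surface at z = 0. Lengths are in m, angles in rad, forces in N, time in s.
With the tool pointing down it reaches from about 0.275 to 0.825 m from the base axis. Payload 4.9 kg.
Tool frame: the origin (TCP) lies midway between the tips of the shut fingers; the grasp point (between the pads) lies 19 mm behind it; z points along the fingers, y is the direction in which the jaws open and shut (so a half turn about z gives the same grasp; the last joint's range is limited). The gripper opens to 85 mm and grips with 20 to 120 N. Pads are 22 mm wide; open, the fingers measure 114 mm over their backs; the gripper's body (76 mm by 85 mm) begins 54 mm behind the grasp point. The pads swing forward as they close: fully open they stand 13 mm farther back than shut.
Start: joints at [1.178, 0.326, -0.193, 1.052, 0, 1.437], TCP at [0.141, 0.532, 0.199] pointing down, gripper open.
Joint ranges: [-2.65, 2.65], [-0.97, 1.79], [-1.3, 1.35], [-1.93, 2.1], [-1.47, 1.37], [-3.14, 3.14]. Speed limits (rad/s): [2.57, 2.57, 3.14, 3.14, 3.14, 3.14].

### API

Orientations are given as a unit quaternion [x, y, z, w].
In Python, from workcell import bot, imaging gives the robot as it stands.
- The arm moves only by the tool step_arm, never from a script. Its argument "commands" is a list that holds one entry, the list of rows, each a list of 5 numbers: the shift along the world's x, y, z in m, then the turn about the world's z in degrees, then the closure, from 0 (fully open) to 1 (shut). A call has 1 to 5 rows; each row is the pose to reach, as a shift and turn from the pose commanded when the call began; what a row does not reach only later rows make up. A row lasts 1/8 s, in which the tool goes at most 62.5 mm and 10.7 degrees, less where a joint would pass 70% of its speed; a pose out of reach is approached as far as the arm can. A call with a gripper value outside its range is refused whole. The fingers move at their own pace and stop on an object; the grip force is fixed at half the most. Time passes only in rows, so rows that repeat a pose let the fingers close. It gives the time, the measured TCP pose, the force and the opening at its end, in the units of the state.
- bot.get_obs(): the state, without advancing time (a new reading comes with each control period).
- imaging.get_image(name): name is "side" or "top" or "wrist"; returns the picture (480x640x3 uint8, red, green, blue); there is no depth.
- imaging.calibration(name): a dict with "K" (3x3 intrinsics, pixels), "dist_coeffs" ([k1, k2, p1, p2, k3] as OpenCV has them; the pictures are not rectified), "pose" (4x4, takes a point from camera to world coordinates). Camera axes: x right, y up, looking along -z (the intrinsics and any distortion apply to the point x, -y, -z); pixel columns grow to the right and rows downward; lengths in m; the calibration is good to about 2 mm. A picture is of the moment at which its call begins: read the wrist's pose just before it. calibration takes no time and is no camera call; for the wrist camera it gives the pose at the moment of the call.
- bot.hand_in(): hands the job in, once; it reports no verdict.
The state is a dict: "time": time; "joints": joint angles; "joint_vel": joint speeds; "joint_torque": joint torques, N m; "eef_pos": TCP position; "eef_rot": TCP orientation; "wrist_force": force on the tool from outside, world axes, zero at the start; "ft_torque": the same for the moment, N m; "gripper_width": finger opening in m.
Only numpy, scipy, OpenCV 4.12 (cv2) and the standard library are available. Lean on these libraries where they do the work, as an engineer would, in place of code of your own. Each camera call takes 0.05 s, during which the arm holds its last target. There are 200 camera calls.

### The job

Close the spice grinder: take the lid with the two lugs, set it into the grinder's mouth with its lugs in the two slots, press it down against the spring and twist it a quarter turn clockwise (seen from above) so that it stays locked, then let go. Leave the plain round lid where it lies.

Things in the scene. Friction and masses are not known exactly. Their poses are not given: they have to be found in the camera images.
- grinder: Squat spice grinder fixed to the table, 110 mm high, steel bowl 128 mm across on a grey foot. Origin: centre of its underside; z up. Under the 6 mm thick rim a channel (86 to 104 mm up) lets lugs travel clockwise from the slots (at +x and -x) to +y and -y; stops 17 degrees anticlockwise and 107 degrees clockwise of the slots. After the twist the spring holds the lugs up under the rim, lid underside 97 mm up.
- mouth (a point): Centre of the grinder's mouth, at rim top, axes as the grinder's. Opening 80 mm across with two slots along +x and -x, 32 mm wide, out to 58 mm from the axis. In the middle a grey spring pad (40 mm wide), top 5.5 mm below this point, sinks 17.5 mm (3 to 8 N). A lid lying on it unpressed cannot turn: press its underside to 13 mm or more (15 to 22 is right) below this point.
- lid_center (a point): Bayonet lid, loose, about 0.12 kg, 62 mm high: aluminium disc 68 mm across, 14 mm thick, with two like lugs level with its underside, 12 mm wide, 7 mm thick, reaching 52 mm from the axis along its +x and -x; on top an upright black grip bar 58 mm long (along x, in line with the lugs), 16 mm wide, 48 mm high. The point is on its axis half-way up, 31 mm above its underside; z up.
- plain_lid_center (a point): Plain lid of another pot, loose, does not fit and must stay: aluminium disc 96 mm across without lugs, 14 mm thick, with a like black grip bar; 62 mm high. The point is on its axis half-way up, 31 mm above its underside. The two lids' places may be swapped.
Things that resemble listed ones, but are neither listed nor needed, are in the scene too. Leave any blue or turquoise look-alike of the part that bears lid_center alone.

How it is judged:
On the way:
1. the lid's lugs have been pressed down through the slots, below the rim (horizontal distance between lid_center and grinder below 0.015 m and angle between the x axis of lid_center and the x axis of grinder, either way round below 0.4 rad and z of lid_center in the frame of grinder below 0.129 m), for 0.05 s.
At the end, for the whole second after the job is handed in: The lugged lid sits in the grinder's mouth, level (within 7 degrees), centred within 14 mm, its lugs below the rim (lid point 116 to 131 mm above the grinder's origin) and its lug line turned to within 25 degrees of the grinder's y axis; the plain lid is within 30 mm of where it lay (horizontal distance between lid_center and grinder below 0.014 m and z of lid_center in the frame of grinder between 0.116 and 0.131 m and angle between the x axis of lid_center and the y axis of grinder, either way round below 0.45 rad and angle between lid_center's own z axis and vertical below 0.12 rad and distance of plain_lid_center from where it was at the start of the episode below 0.03 m); the robot touches nothing.
It fails at once if the plain lid is moved by more than 30 mm (distance of plain_lid_center from where it was at the start of the episode above 0.03 m).
It also fails if it takes over 48 s, if anything falls off the work surface, if the arm or the gripper's body presses on something with over 40 N, if the wrist force passes 120 N, or if a joint passes its speed limit or range.

## Working session

There is one attempt and no reset: what is moved stays moved. The work goes in short steps, Python scripts to look and compute and a tool call to move; the robot and the scene stay as the last step left them, time stands still between calls to the robot, and variables do not carry over. Pictures are saved under pics/ and viewed, about 8 in all and at most 12, crops included, and the job is handed in when it is done.

Besides the shell and the picture viewer there is one more tool, called after "Emit:" as a command line: name --argument value ..., lists and objects as JSON in quotes. step_arm: Moves the arm, as the interface text tells. Its arguments: {"type":"object","properties":{"commands":{"type":"array"}},"required":["commands"]}

```bash
mkdir -p pics
cat > h.py <<'E'
from workcell import bot, imaging
import numpy as np, cv2
def cal(n):
    c=imaging.calibration(n); return np.array(c["K"],float),np.array(c["dist_coeffs"],float),np.array(c["pose"],float)
def ray(c,px,z):
    K,d,P=c; u=cv2.undistortPoints(np.array(px,float).reshape(-1,1,2),K,d)[:,0]
    r=np.c_[u[:,0],-u[:,1],-np.ones(len(u))]@P[:3,:3].T; o=P[:3,3]
    return o+r*((z-o[2])/r[:,2])[:,None]
def proj(c,X):
    K,d,P=c; q=(np.array(X,float).reshape(-1,3)-P[:3,3])@P[:3,:3]; q=q*[1,-1,-1]
    return cv2.projectPoints(q,np.zeros(3),np.zeros(3),K,d)[0][:,0]
def shot(n,f):
    c=cal(n); im=imaging.get_image(n); cv2.imwrite(f"pics/{f}.png",im[...,::-1]); return c,im
E
python3 - <<'E'
from h import *
for n in("top","side"):
    c,im=shot(n,n+"0"); print(n,c[2].round(3).tolist(),c[0][0,0],c[1])
print(bot.get_obs())
E
```

```text
top [[0.014, 0.992, -0.126, 0.486], [-1.0, 0.015, 0.008, -0.102], [0.01, 0.126, 0.992, 1.085], [0.0, 0.0, 0.0, 1.0]] 499.371820079324 [-0.13108617  0.          0.          0.          0.        ]
side [[-0.812, 0.4, -0.425, 0.206], [-0.583, -0.549, 0.599, 0.459], [0.006, 0.734, 0.679, 0.713], [0.0, 0.0, 0.0, 1.0]] 475.43793432531913 [-0.09558924  0.          0.          0.          0.        ]
{'time': 0.1, 'joints': array([ 1.17780820e+00,  3.26829770e-01, -1.93446049e-01,  1.05199678e+00,
        1.33211034e-05,  1.43662393e+00]), 'joint_vel': array([ 0.00032959, -0.0022034 ,  0.00276742, -0.00094805, -0.00067765,
       -0.00105908]), 'joint_torque': array([ 1.36306433e-03, -4.44238758e+01,  2.63038123e+01,  7.90425867e-03,
       -5.89311026e-05,  8.28615214e-06]), 'eef_pos': array([0.14052496, 0.53118376, 0.19811631]), 'eef_rot': array([ 1.29046952e-01,  9.91638210e-01, -7.10907524e-04, -1.98743493e-04]), 'wrist_force': array([ 0.15998471,  0.61324337, -0.80530123]), 'ft_torque': array([-0.03114586,  0.01098451,  0.01155439]), 'gripper_width': 0.08549597196890671}
```

View pics/top0.png

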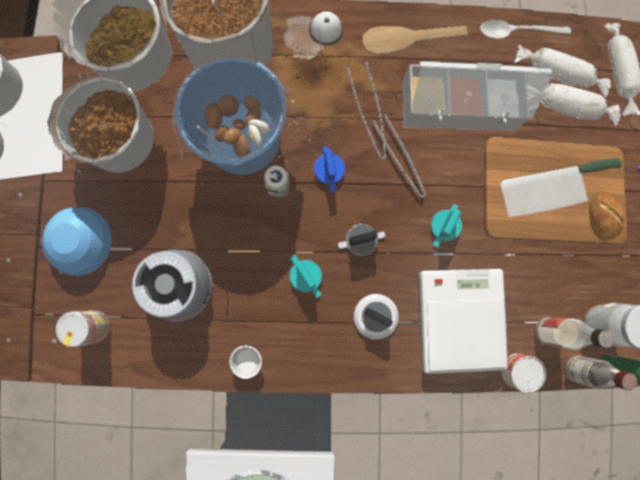

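View pics/side0.png

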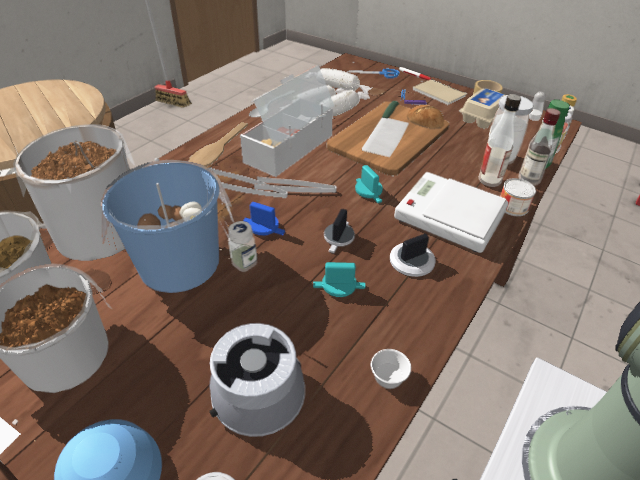

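The top view shows these candidates:
- Aluminium lid with two lugs and a black bar at (362,240). This matches the description.
- Plain lid at (377,317), with a wider disc and no lugs.
- Turquoise look-alikes at (306,276) and (446,225), and a blue one at (329,168).

The grinder is at (172,285). I'll confirm with one enlarged crop.

Run:
```python
from h import *
im=cv2.imread("pics/top0.png"); c=cal("top")
a=cv2.resize(im[200:280,322:402],(560,560)[:2],interpolation=cv2.INTER_CUBIC)[:480]
a=cv2.resize(im[205:275,327:397],(400,400),interpolation=cv2.INTER_CUBIC)
b=cv2.resize(im[240:330,127:217],(400,400),interpolation=cv2.INTER_CUBIC)
cv2.imwrite("pics/crop1.png",np.hstack([a,b]))
```

```text
(no output)
```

View pics/crop1.png

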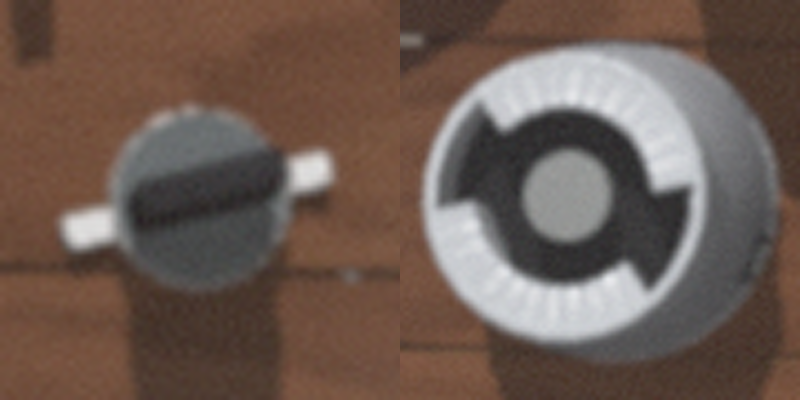

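The crop confirms it: the grey disc with two white lugs and a black bar is the lid. Its lug ends are near (338,245) and (385,234). The grinder pad is at (165,284), and the slots run from upper left to lower right.

```bash
cat > m.py <<'E'
from h import *
c=cal("top")
A=lambda p:[[327+x/5.7143-.4,205+y/5.7143-.4] for x,y in p]
B=lambda p:[[127+(x-400)/4.4444-.4,240+y/4.4444-.4] for x,y in p]
l=ray(c,A([(63,230),(332,168)]),.004); d=ray(c,A([(200,198)]),.014)
v=l[1]-l[0]; print("lid ends",l.round(4).tolist(),"mid",l.mean(0),"disc",d,"ang",np.degrees(np.arctan2(v[1],v[0])),np.linalg.norm(v))
g=ray(c,B([(567,195)]),.1045); s=ray(c,B([(482,100),(440,207),(690,187),(650,290)]),.110)
m=(s[2:].mean(0)-s[:2].mean(0)); print("pad",g,"slotmid",s.mean(0),"ang",np.degrees(np.arctan2(m[1],m[0])),s.round(4).tolist())
print("plain",ray(c,[[376,317]],.014))
E
python3 m.py
```

```text
lid ends [[0.5996, -0.1617, 0.004], [0.625, -0.2648, 0.004]] mid [ 0.61228213 -0.21320541  0.004     ] disc [[ 0.6114785  -0.21293796  0.014     ]] ang -76.19140851096805 0.10617337495728325
pad [[0.50710568 0.18546414 0.1045    ]] slotmid [0.50661812 0.1848964  0.11      ] ang -110.22460703033227 [[0.5483, 0.2245, 0.11], [0.5004, 0.2414, 0.11], [0.5117, 0.1288, 0.11], [0.4662, 0.1449, 0.11]]
plain [[ 0.4450517  -0.24438177  0.014     ]]
```

Emit:
step_arm --commands '[[[0.035,-0.05,0,8,0],[0.07,-0.1,0,16,0],[0.105,-0.15,0,24,0],[0.14,-0.2,0,32,0],[0.175,-0.25,0,40,0]]]'

```text
time: 0.72
eef_pos: [0.3151, 0.2821, 0.1987]
eef_rot: [-0.217, 0.976, -0.0, 0.0]
wrist_force: [0.4, 0.6, -0.5]
gripper_width: 0.0853
```

Emit:
step_arm --commands '[[[0.03,-0.05,0,8,0],[0.06,-0.1,0,16,0],[0.09,-0.15,0,24,0],[0.12,-0.2,0,32,0],[0.15,-0.25,0,40,0]]]'

```text
time: 1.35
eef_pos: [0.465, 0.032, 0.1987]
eef_rot: [-0.538, 0.843, 0.0, 0.0]
wrist_force: [0.6, 0.8, 0.1]
gripper_width: 0.0855
```

Emit:
step_arm --commands '[[[0.018,-0.045,0,8,0],[0.036,-0.09,0,16,0],[0.054,-0.135,0,24,0],[0.072,-0.18,0,32,0],[0.09,-0.22,0,38.5,0]]]'

```text
time: 1.98
eef_pos: [0.5546, -0.1878, 0.1983]
eef_rot: [0.785, -0.619, -0.0, 0.0]
wrist_force: [0.7, 0.0, 0.3]
gripper_width: 0.0855
```

Run:
```python
from h import *
c,im=shot("wrist","w1"); print(c[2].round(3).tolist())
print(proj(c,[[.612,-.213,.062],[.612,-.213,.014],[.5996,-.1617,.007],[.625,-.2648,.007]]).round(1).tolist())
```

```text
[[-0.972, 0.225, 0.065, 0.572], [-0.234, -0.933, -0.274, -0.258], [-0.001, -0.282, 0.959, 0.374], [0.0, 0.0, 0.0, 1.0]]
[[269.5, 174.8], [276.9, 169.6], [279.7, 218.7], [275.2, 114.2]]
```

View pics/w1.png

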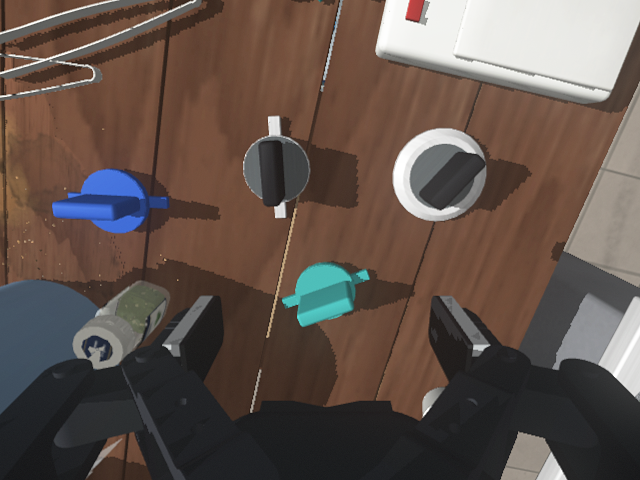

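Projections of the top-view estimates land on the lid in the wrist picture: disc at (276,170), lug ends at (274,117) and (280,217). Now to grasp it.

Emit:
step_arm --commands '[[[0.03,-0.013,-0.02,0,0],[0.0575,-0.025,-0.05,0,0],[0.0575,-0.025,-0.1,0,0],[0.0575,-0.025,-0.14,0,0],[0.0575,-0.025,-0.168,0,0]]]'

```text
time: 2.65
eef_pos: [0.6103, -0.2102, 0.0279]
eef_rot: [0.784, -0.62, -0.002, 0.0]
wrist_force: [0.3, 0.1, 0.0]
gripper_width: 0.0853
```

Emit:
step_arm --commands '[[[0,0,0,0,0.4],[0,0,0,0,1],[0,0,0,0,1],[0,0,0,0,1],[0,0,0,0,1]]]'

```text
time: 3.28
eef_pos: [0.6123, -0.2113, 0.0315]
eef_rot: [0.784, -0.62, 0.001, -0.0]
wrist_force: [-0.1, 0.7, -0.0]
gripper_width: -0.0001
```

The gripper shut on nothing, so I'm looking.

Run:
```python
from h import *
c,w=shot("wrist","w2"); cs,s=shot("side","s2")
o=bot.get_obs(); print(o["eef_pos"],o["gripper_width"],proj(c,[o["eef_pos"]]),proj(cs,[o["eef_pos"]]))
a=cv2.resize(w,(533,400)); b=cv2.resize(s[170:320,260:460],(533,400))[:, :]
cv2.imwrite("pics/c2.png",cv2.resize(np.hstack([a,b]),(800,300))[...,::-1])
```

```text
[ 0.61212761 -0.21123443  0.03115212] 2.2171713278317905e-05 [[326.49058547 274.03044559]] [[339.53152057 227.28120488]]
```

View pics/c2.png

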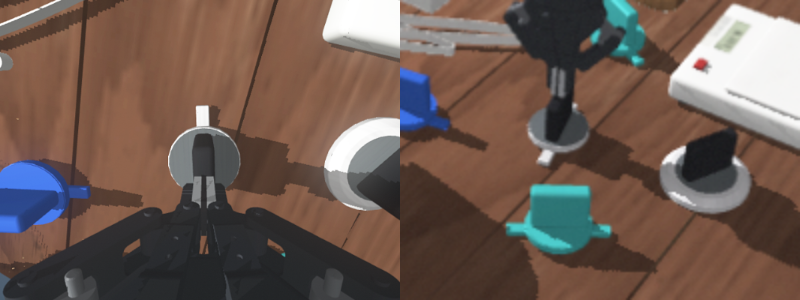

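Run:
```python
from h import *
c=cal("wrist"); print(proj(c,[[.612,-.213,.014],[.612,-.213,.062],[.5996,-.1617,.007],[.625,-.2648,.007],[.612,-.213,.05]]).round().tolist())
w=cv2.imread("pics/w2.png"); s=cv2.imread("pics/s2.png")
cv2.imwrite("pics/c3.png",np.hstack([cv2.resize(w[150:370,240:420],(400,489),interpolation=2),cv2.resize(s[170:268,300:380],(400,489),interpolation=2)]))
```

```text
[[327.0, 260.0], [327.0, 297.0], [327.0, 333.0], [326.0, 166.0], [327.0, 286.0]]
```

View pics/c3.png

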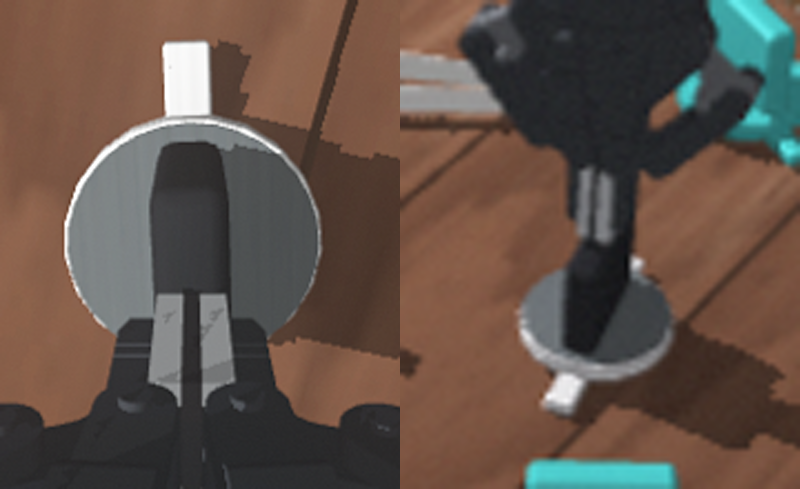

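Run:
```python
from h import *
w=cal("wrist"); s=cal("side")
a=np.radians(103.8); u=np.array([np.cos(a),np.sin(a),0]); n=np.array([-u[1],u[0],0]); C=np.array([.612,-.213,0])
cw=lambda p:np.c_[(p[:,0]-240)*2.222,(p[:,1]-150)*2.222].round().tolist()
cs=lambda p:np.c_[400+(p[:,0]-300)*5,(p[:,1]-170)*5].round().tolist()
for z in(.014,.038,.062):
  X=[C+u*i*.029+n*j*.008+[0,0,z] for i in(-1,1) for j in(-1,1)]
  print("bar",z,cw(proj(w,X)),cs(proj(s,X)))
for z in(.0,.031,.05,.062,.075):
  X=[C+u*i*.011+[0,0,z] for i in(-1,0,1)]
  print("tip",z,cw(proj(w,X)),cs(proj(s,X)))
```

```text
bar 0.014 [[161.0, 137.0], [224.0, 137.0], [165.0, 345.0], [223.0, 344.0]] [[603.0, 270.0], [637.0, 278.0], [559.0, 350.0], [593.0, 360.0]]
bar 0.038 [[157.0, 160.0], [229.0, 159.0], [162.0, 391.0], [227.0, 390.0]] [[606.0, 229.0], [640.0, 237.0], [560.0, 309.0], [596.0, 318.0]]
bar 0.062 [[151.0, 189.0], [234.0, 189.0], [157.0, 449.0], [232.0, 449.0]] [[608.0, 186.0], [643.0, 195.0], [562.0, 266.0], [598.0, 276.0]]
tip 0.0 [[193.0, 190.0], [193.0, 228.0], [194.0, 264.0]] [[605.0, 322.0], [597.0, 337.0], [589.0, 353.0]]
tip 0.031 [[193.0, 226.0], [193.0, 269.0], [194.0, 311.0]] [[608.0, 269.0], [600.0, 285.0], [592.0, 300.0]]
tip 0.05 [[193.0, 254.0], [194.0, 301.0], [194.0, 347.0]] [[610.0, 236.0], [602.0, 251.0], [593.0, 267.0]]
tip 0.062 [[193.0, 276.0], [194.0, 326.0], [194.0, 374.0]] [[612.0, 215.0], [603.0, 230.0], [595.0, 245.0]]
tip 0.075 [[194.0, 303.0], [194.0, 356.0], [194.0, 408.0]] [[613.0, 191.0], [605.0, 206.0], [596.0, 222.0]]
```

Both views put the shut fingertips at z≈0.065, just above the bar top (0.062). The reported TCP is therefore about 35 mm ahead of the real tips. I'll open, go lower in a cautious step, and grip again.

Emit:
step_arm --commands '[[[0,0,0.01,0,0],[0,0,0.01,0,0],[0,0,0.01,0,0],[0,0,0.01,0,0],[0,0,0.01,0,0]]]'

```text
time: 4.0
eef_pos: [0.6118, -0.2111, 0.0406]
eef_rot: [0.784, -0.62, -0.0, 0.0]
wrist_force: [-0.3, 0.3, -0.0]
gripper_width: 0.0854
```

Emit:
step_arm --commands '[[[0,-0.001,-0.01,0,0],[0,-0.001,-0.02,0,0],[0,-0.001,-0.03,0,0],[0,-0.001,-0.037,0,0],[0,-0.001,-0.037,0,0]]]'

```text
time: 4.62
eef_pos: [0.6113, -0.2119, 0.0028]
eef_rot: [0.784, -0.62, -0.001, 0.0]
wrist_force: [0.8, -0.1, -0.3]
gripper_width: 0.0856
```

Emit:
step_arm --commands '[[[0,0,0,0,0.4],[0,0,0,0,1],[0,0,0,0,1],[0,0,0,0,1],[0,0,0,0,1]]]'

```text
time: 5.25
eef_pos: [0.6123, -0.2123, 0.0042]
eef_rot: [0.784, -0.62, 0.0, -0.0]
wrist_force: [0.3, 0.4, 1.5]
gripper_width: 0.0148
```

Gripped, with the opening at 14.8 mm. Now lifting and carrying it to the grinder.

Emit:
step_arm --commands '[[[0,0,0.03,0,1],[0,0,0.07,0,1],[0,0,0.11,0,1],[0,0,0.15,0,1],[0,0,0.16,0,1]]]'

```text
time: 5.88
eef_pos: [0.6135, -0.2128, 0.1666]
eef_rot: [0.784, -0.62, 0.002, -0.001]
wrist_force: [0.3, -0.2, -1.7]
gripper_width: 0.0151
```

Emit:
step_arm --commands '[[[-0.012,0.045,0,-7,1],[-0.024,0.09,0,-14,1],[-0.036,0.135,0,-21,1],[-0.048,0.18,0,-28,1],[-0.06,0.225,0,-33.5,1]]]'

```text
time: 6.5
eef_pos: [0.5504, 0.0143, 0.1622]
eef_rot: [-0.571, 0.821, 0.001, -0.001]
wrist_force: [0.0, 0.8, -0.6]
gripper_width: 0.0152
```

Emit:
step_arm --commands '[[[-0.011,0.043,0,0,1],[-0.022,0.086,0,0,1],[-0.033,0.13,0,0,1],[-0.045,0.172,0,0,1],[-0.045,0.172,0,0,1]]]'

```text
time: 7.12
eef_pos: [0.5049, 0.1871, 0.1623]
eef_rot: [-0.574, 0.819, 0.001, -0.001]
wrist_force: [0.1, -0.3, -1.8]
gripper_width: 0.0149
```

Run:
```python
from h import *
c,w=shot("wrist","w4"); t,ti=shot("top","t4"); o=bot.get_obs(); print(o["eef_pos"],o["eef_rot"],o["gripper_width"])
cv2.imwrite("pics/c4.png",np.hstack([cv2.resize(w,(480,360)),cv2.resize(ti[230:350,115:222],(320,360),interpolation=2)])[...,::-1])
```

```text
[0.50617111 0.18474731 0.16263628] [-5.72872502e-01  8.19643890e-01  8.84360215e-05 -9.91201620e-04] 0.014482494310984143
```

View pics/c4.png

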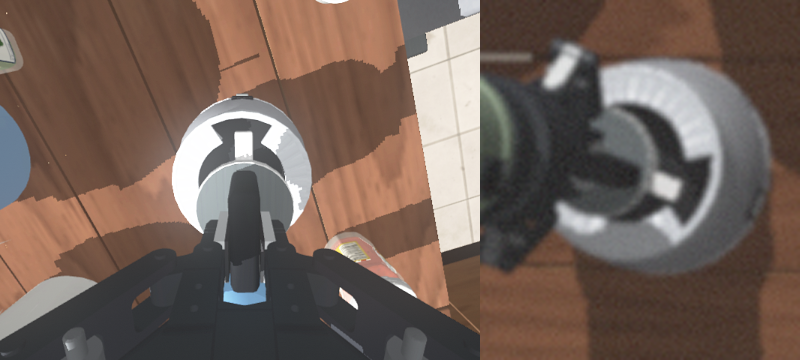

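The lid is held firmly and its far lug points into a slot. I'll enlarge the crop to measure the alignment.

Run:
```python
from h import *
w=cv2.imread("pics/w4.png")
cv2.imwrite("pics/c5.png",cv2.resize(w[115:295,220:430],(770,660)[:2],interpolation=2)[:600])
c=cal("wrist"); np.set_printoptions(suppress=True,precision=1)
f=lambda p:(p-[220,115])*3.6667
a=np.radians(69.8);u=np.array([np.cos(a),np.sin(a),0]);n=np.array([-u[1],u[0],0]);G=np.array([.507,.185,0])
print("slot corners pred",f(proj(c,[G-u*np.sqrt(.058**2-.016**2)+n*j*.016+[0,0,.11] for j in(-1,1)])),"inner",f(proj(c,[G-u*np.sqrt(.04**2-.016**2)+n*j*.016+[0,0,.11] for j in(-1,1)])))
o=bot.get_obs();T=np.append(o["eef_pos"][:2],0);z=o["eef_pos"][2]-.004
print("lug end pred",f(proj(c,[T-u*.052+n*j*.006+[0,0,z+.007] for j in(-1,1)])), "disc edge",f(proj(c,[T+n*j*.034+[0,0,z+.014] for j in(-1,1)])))
```

```text
slot corners pred [[295.9 171.7]
 [479.4 172.1]] inner [[297.8 280.7]
 [477.  281.1]]
lug end pred [[347.9 227.5]
 [437.8 227.7]] disc edge [[148.4 608.3]
 [635.2 609.2]]
```

View pics/c5.png

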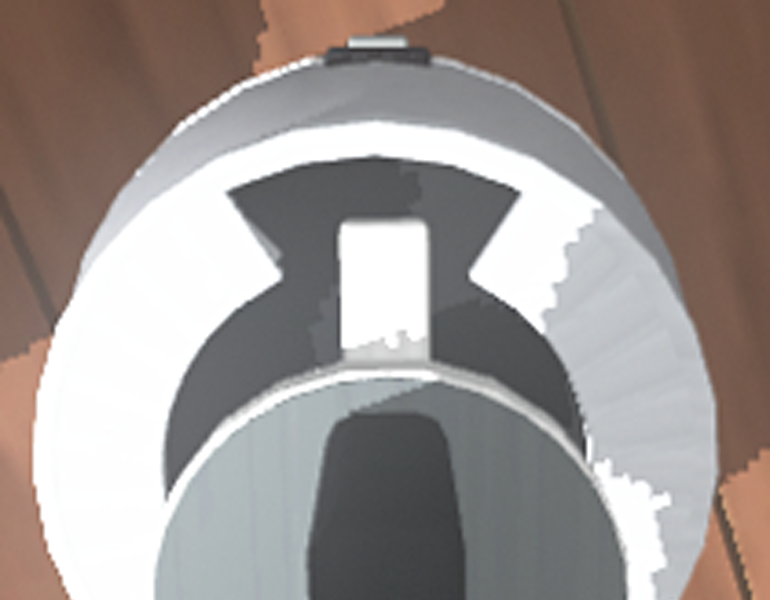

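The mouth sits about 3 mm off the lid along +x and 1 mm along −y. The clearance is 6 mm, so I'll correct for that and descend.

Emit:
step_arm --commands '[[[0.003,-0.001,0,0,1],[0.003,-0.001,-0.015,0,1],[0.003,-0.001,-0.03,0,1],[0.003,-0.001,-0.045,0,1],[0.003,-0.001,-0.052,0,1]]]'

```text
time: 7.85
eef_pos: [0.509, 0.1835, 0.1101]
eef_rot: [-0.572, 0.82, 0.0, -0.001]
wrist_force: [-0.3, -1.0, -0.9]
gripper_width: 0.015
```

Emit:
step_arm --commands '[[[0,0,-0.004,0,1],[0,0,-0.008,0,1],[0,0,-0.012,0,1],[0,0,-0.015,0,1],[0,0,-0.015,0,1]]]'

```text
time: 8.48
eef_pos: [0.51, 0.1838, 0.0969]
eef_rot: [-0.572, 0.82, -0.0, 0.0]
wrist_force: [-2.9, 0.3, 4.6]
gripper_width: 0.0149
```

The force agrees with the spring pressed about 12 mm. Now twisting clockwise.

Emit:
step_arm --commands '[[[-0.001,0,0,-9,1],[-0.001,0,0,-18,1],[-0.001,0,0,-27,1],[-0.001,0,0,-36,1],[-0.001,0,0,-45,1]]]'

```text
time: 9.1
eef_pos: [0.5105, 0.184, 0.0976]
eef_rot: [-0.213, 0.977, -0.0, 0.001]
wrist_force: [-0.5, -1.5, 3.7]
gripper_width: 0.0151
```

Emit:
step_arm --commands '[[[0,0,0,-9,1],[0,0,0,-18,1],[0,0,0,-27,1],[0,0,0,-36,1],[0,0,0,-45,1]]]'

```text
time: 9.72
eef_pos: [0.5104, 0.1839, 0.0976]
eef_rot: [0.178, 0.984, 0.0, 0.001]
wrist_force: [-0.3, -0.7, 3.2]
gripper_width: 0.0145
```

Emit:
step_arm --commands '[[[0,0,0,0,1],[0,0,0.002,0,1],[0,0,0.004,0,1],[0,0,0.004,0,1]]]'

```text
time: 10.22
eef_pos: [0.51, 0.184, 0.1011]
eef_rot: [0.175, 0.985, 0.0, 0.001]
wrist_force: [3.8, 0.1, 2.7]
gripper_width: 0.0149
```

Run:
```python
from h import *
c,w=shot("wrist","w6"); t,ti=shot("top","t6"); o=bot.get_obs(); print(o["eef_pos"],o["eef_rot"],o["gripper_width"],o["wrist_force"],o["joints"])
cv2.imwrite("pics/c6.png",np.hstack([cv2.resize(w[60:340,150:500],(450,360)),cv2.resize(ti[230:350,115:222],(320,360),interpolation=2)])[...,::-1])
```

```text
[0.5096601  0.18405231 0.1010741 ] [1.74830376e-01 9.84598350e-01 3.22294670e-04 5.70218319e-04] 0.014996846987161225 [ 2.39768128 -0.09395264  2.69153736] [ 2.10202535e-01  3.96188098e-01 -3.58189613e-01  8.15119421e-01
  1.67886904e-04  5.61669696e-01]
```

View pics/c6.png

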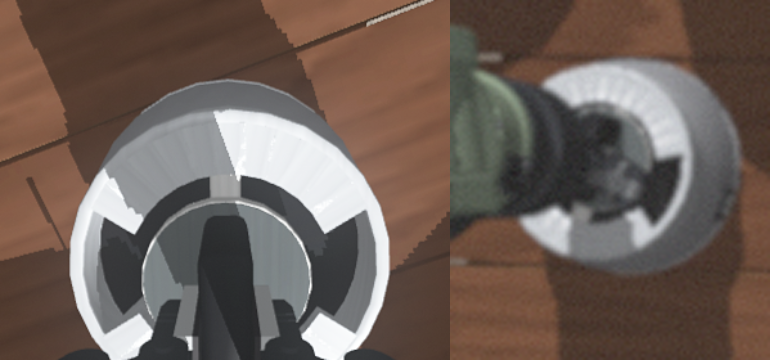

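The lug has gone under the rim, midway between the slots, after a 90° twist. Releasing and lifting clear.

Emit:
step_arm --commands '[[[0,0,0,0,0.7],[0,0,0,0,0.5],[0,0,0,0,0.4],[0,0,0,0,0.4],[0,0,0,0,0.4]]]'

```text
time: 10.95
eef_pos: [0.5088, 0.1838, 0.1007]
eef_rot: [0.175, 0.985, -0.0, -0.0]
wrist_force: [-0.1, -0.2, 0.3]
gripper_width: 0.0512
```

Emit:
step_arm --commands '[[[0,0,0.01,0,0.4],[0,0,0.04,0,0.4],[0,0,0.08,0,0.4],[0,0,0.12,0,0.4],[-0.03,0,0.14,0,0.4]]]'

```text
time: 11.58
eef_pos: [0.4812, 0.184, 0.2438]
eef_rot: [0.175, 0.984, 0.001, 0.002]
wrist_force: [0.0, 0.8, -0.3]
gripper_width: 0.051
```

Emit:
step_arm --commands '[[[-0.03,-0.04,0,0,0.4],[-0.06,-0.08,0,0,0.4],[-0.09,-0.12,0,0,0.4],[-0.09,-0.16,0,0,0.4],[-0.09,-0.16,0,0,0.4]]]'

```text
time: 12.2
eef_pos: [0.3891, 0.0221, 0.2418]
eef_rot: [0.177, 0.984, -0.0, 0.001]
wrist_force: [0.2, 0.6, -0.2]
gripper_width: 0.0514
```

Run:
```python
from h import *
t,ti=shot("top","t7"); s,si=shot("side","s7"); o=bot.get_obs(); print(o["time"],o["eef_pos"],o["gripper_width"],o["wrist_force"])
cv2.imwrite("pics/c7.png",np.hstack([cv2.resize(si[230:430,180:400],(440,400)),cv2.resize(ti[230:350,115:222],(357,400),interpolation=2)])[...,::-1])
a=np.radians(159.8);u=np.array([np.cos(a),np.sin(a),0]);G=np.array([.5085,.184,0])
print("bar top pred side",(proj(s,[G+i*u*.029+[0,0,.159] for i in(-1,1)])-[180,230])*2,"top",(proj(t,[G+i*u*.029+[0,0,.159] for i in(-1,1)])-[115,230])*3.335+[440,0])
b=cv2.imread("pics/top0.png")[...,::-1]; print("plain diff",np.abs(b[290:345,350:405].astype(int)-ti[290:345,350:405]).mean())
```

```text
12.3 [0.38921253 0.02383829 0.24141495] 0.05128859161401064 [-0.18591663 -0.38312495  0.20009732]
bar top pred side [[122.11651634 184.98681391]
 [161.64148848 241.06148202]] top [[598.52786582 125.03700646]
 [559.38247488 221.52592211]]
plain diff 2.2224793388429753
```

View pics/c7.png

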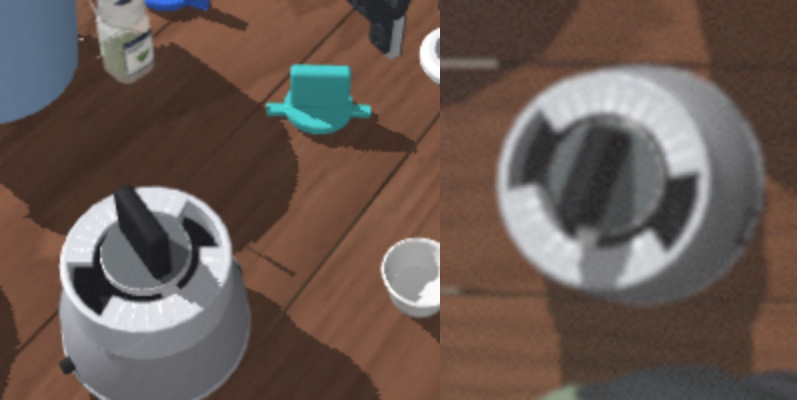

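The lid sits level and locked. The bar top in the side view runs (125,190)–(160,240) against a predicted (122,185)–(162,241). The top view agrees as well, and the plain lid hasn't moved. Handing in.

```bash
python3 -c "
from h import *
print(bot.hand_in())"
```

```text
the job is handed in; nothing more can be done
None
```

The lugged lid is locked in the grinder, and I handed the job in at about 12.3 s on the robot's clock. I set the lid into the slots, pressed it to about 17 mm below the rim, twisted it 90° clockwise, let go and moved the arm clear.

**Last checks:** The lid looked level and centred, with its lugs under the rim midway between the slots. The bar top in the side view was within about 2–3 mm of where it should be when locked. The picture around the plain lid was essentially unchanged (mean difference 2.2 grey levels). The wrist force was about zero, so the arm was touching nothing.

**What disagreed:** The first grasp closed on nothing because the real fingertips sat about 35 mm short of the reported tool point. I gripped again about 27 mm lower and it held. The wrist camera also put the mouth about 2–3 mm from the top-view estimate, and I corrected for that before lowering the lid.

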